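Free the press pawl with the release bar and press the end cap home

TASK

The ram of the small bench press is locked up by its ratchet pawl: take the release bar, slip its steel shaft under the pawl and flick the pawl right over on to its stop pin, touching the pawl with the bar only, not with the gripper's fingers. Lay the bar down flat on the bare bench top, then push the ram down by its knob, without slamming it, until the end cap under it has clicked home, flush in the bearing housing, and leave the ram down. Leave everything else on the bench where it is.

Things in the scene. Friction and masses are not known exactly. Their poses are not given: they have to be found in the camera images.
- press: Grey C-frame bench ratchet press, bolted to the bench top (it does not move). Origin on the bench top under the ram's vertical axis; +x points from the press's open front to its rear column, +y to its left side (pawl side), z up. Base plate: x -80 to +105, y -70 to +70 mm, 18 mm thick. Head: x +17 to +102, y -30 to +30, z 165 to 255 mm. The space in front of the ram (x below -21 mm) is free above the base plate
- pawl_hinge (a joint): Angle of the pawl (rad). 0: engaged, leaning at 55 degrees above level towards the ram with its nose in the ram's teeth, so that the ram cannot go down. Grows as the pawl is lifted away from the ram; it stands upright at 0.61 and beyond that falls over by its own weight, outwards, on to its stop pin at 1.745. Turns freely (0.1 kg, lightly damped), no spring; the fall from upright takes up to 1 s
- pawl: The dark steel pawl on the press's left side: 14 mm thick along the press's x (from x = -14 to 0 mm in the press frame), tapering from 20 mm high at its pivot to 8 mm at its rounded nose 65 mm away. Origin at the pivot axis in the press's x = 0 plane. A grey ear plate that carries it lies behind it from x = +12 mm, so a shaft put in under the pawl from the front may reach in to about x = +8 mm
- pawl_pivot (a point): Middle of the pawl's pivot, at (-7, +58.8, 150) mm in the press frame; the pivot axis runs along the press's x. While the pawl is engaged, the open nook under it, between pawl and teeth, is entered from the front with the shaft parallel to the press's x: a shaft centre 21 mm to the right of the pivot (towards the ram) and 8 mm below it is about 8 mm clear of pawl and teeth all round. From there 40 mm up and then 35 mm to the left throws the pawl over
- pawl_nose (a point): Centre of the pawl's rounded nose (radius 4 mm), 65 mm from the pivot, in the middle of the pawl's thickness
- ram_slide (a joint): How far the ram has come down (m): 0 to 0.005 at the start. With the pawl engaged it stops at about 0.010. Its pad meets the cap at 0.045; the cap is home at 0.051; end stop 0.053. The slide is snug and a spring balances most of the weight: the ram stays where it is left, takes about 4 to 8 N to push down, and about 15 N in all while the cap snaps in
- ram_knob (a point): Centre of the flat top of the ram's round black palm knob (42 mm across, flat top 34 mm across), 323 mm above the bench when ram_slide is 0, straight above the press's origin. Ram: bright steel bar, 30 mm square, with ratchet teeth standing 10 mm out of its left side and a flat round pad at its foot; push the knob straight down
- end_cap (a joint): How far the snap-in cap has been pressed in (m): 0 at the start, standing 6 mm proud of the housing; from about 0.004 it snaps on by itself to 0.006, home, flush with the housing's rim, and stays there
- cap_top (a point): Centre of the top of the aluminium end cap (43 mm across) in the round dark bearing housing (62 mm across, rim 60 mm above the bench) on the press's base, straight under the ram's pad; 66 mm above the bench at the start, 60 mm when home
- release_bar: The release bar, 152 mm long, 0.08 kg, lying loose on the bench: a square wooden handle 72 mm long, 18 x 18 mm with rounded edges, and a round steel shaft, 8 mm across, standing 80 mm out of it along +x, on the handle's axis, with a short brass ferrule between. Origin under the middle of the handle, +x towards the shaft's tip, z up
- bar_grip (a point): Middle of the release bar's handle, on its axis, 9 mm above the bench when it lies flat; same axes as the bar. Grasp the handle here across its 18 mm width
- bar_tip (a point): Free end of the release bar's steel shaft, on its axis, 116 mm from bar_grip
- marker_pen: Bystander, leave alone: white and black marker pen, 135 mm long, 16 mm thick
- needle_file: Bystander, leave alone: needle file, 145 mm long, 8 mm thick, with a plastic handle
- scrub_brush: Bystander, leave alone: wooden scrubbing brush, 54 x 153 x 49 mm
- jar: Bystander, leave alone: screw-lid jar, 55 mm across, 68 mm tall
Mind the look-alikes: they are no part of the job. What is shaped like the release_bar but pink is not meant.

How it is judged:
On the way, in this order (a step that is already met when the one before it is completed fails the run):
1. the bar's shaft lifts the pawl out of the teeth (contact force between release_bar and pawl above 0.02 N and value of joint pawl_hinge between 0.1 and 1.4 rad).
2. the pawl lies thrown over on its stop pin, the ram still up (value of joint pawl_hinge above 1.65 rad and value of joint ram_slide below 0.014 m), for 0.1 s.
3. the bar lies flat on the bench top, released, the ram still up (height (world z) of each of bar_grip, bar_tip below 0.016 m and linear speed of release_bar below 0.02 m/s and contact force between the fingers and release_bar below 0.05 N and value of joint ram_slide below 0.014 m), for 0.2 s.
4. the ram is down and the end cap has clicked home (value of joint end_cap above 0.005 m and value of joint ram_slide above 0.046 m), for 0.2 s.
At the end, for the whole second after the job is handed in: The pawl rests thrown over on its stop (joint above 1.65 rad), the end cap is pressed in by more than 5 of its 6 mm with the ram still down on it (above 46 mm) and at rest, and the release bar lies still and flat on the bare bench top (axis within 16 mm of it), released (all of step 4 and value of joint pawl_hinge above 1.65 rad and height (world z) of each of bar_grip, bar_tip below 0.016 m and linear speed of release_bar below 0.02 m/s and contact force between the fingers and release_bar below 0.05 N and velocity of joint ram_slide below 0.01 m/s); the robot touches nothing.
It fails at once if the gripper's fingers touch the pawl (contact force between the fingers and pawl above 0.5 N).
It fails at once if the ram is slammed down, faster than 0.5 m/s (velocity of joint ram_slide above 0.5 m/s).
It fails at once if a bystander is moved by more than 4 cm (distance of any of marker_pen, needle_file, scrub_brush, jar from where it was at the start of the episode above 0.04 m).
It also fails if it takes over 58 s, if anything falls off the work surface, if the arm or the gripper's body presses on something with over 40 N, if the wrist force passes 120 N, or if a joint passes its speed limit or range.

ROBOT

A 6-joint arm with a two-finger parallel gripper is mounted at the origin on a cart in front of the work surface, level with it; the furniture and walls round the work are solid. World frame = base frame: x ahead of the robot, y to its left, z up, the work surface at z = 0. Lengths are in m, angles in rad, forces in N, time in s.
With the tool pointing down it reaches from about 0.25 to 0.775 m from the base axis. Payload 4 kg.
Tool frame: the origin (TCP) lies on the centre line of the jaws, within the pads' length; the fingertips stand 14 mm ahead of it and the grasp point (between the pads) lies 5 mm behind it (robot.tcp_to_tips is the distance from the TCP to the fingertips, in m); z points along the fingers, y is the line along which they close (so a half turn about z gives the same grasp; the last joint's range is limited). The gripper opens to 94 mm and grips with 3 to 60 N. Pads are 16 mm wide; open, the fingers measure 119 mm over their backs; the gripper's body (75 mm by 177 mm) begins 78 mm behind the grasp point.
Start: joints at [-1.378, 0.087, 1.371, -0, 1.684, -0.103], TCP at [0.16, -0.526, 0.22] pointing down, gripper open.
Joint ranges: [-3.1, 3.1], [-0.76, 2.03], [0.27, 2.55], [-1.08, 4.22], [0.17, 2.65], [-2.57, 2.57]. Speed limits (rad/s): [2.79, 2.79, 3.14, 3.14, 3.14, 3.14].

INTERFACE

Orientations are given as [roll, pitch, yaw] about the fixed x, y, z axes, in that order (R = Rz(yaw) Ry(pitch) Rx(roll)).
In Python, from bench import robot gives the robot as it stands.
- The arm moves only by the tool carry_out, never from a script. Its argument "increments" is a list of rows, each a list of 3 entries, a list of its own where there are three numbers: the closure in counts, from 0 (fully open) to 255 (shut), then the shift along the tool's x, y, z in mm, then the turn about the tool's z in degrees. In form: [[fingers, [dx, dy, dz], twist], ...]. A call has 1 to 8 rows; each row shifts and turns the commanded pose from where the row before left it, along the tool's axes as they then stand; what a row does not reach is not made up. A row lasts 1/10 s, in which the tool goes at most 50 mm and 8.59 degrees, less where a joint would pass 70% of its speed; a pose out of reach is approached as far as the arm can. A call with a gripper value outside its range is refused whole. The fingers move at their own pace and stop on an object; the grip force is fixed at half the most. Time passes only in rows, so rows that do not move let the fingers close. It gives the time, the measured TCP pose, the force, the opening and the grip force at its end, in the units of the state.
- robot.get_obs(): the state, without advancing time (a new reading comes with each control period).
- robot.snapshot(name): name is "scene" or "side" or "wrist"; returns the picture (480x640x3 uint8, blue, green, red); there is no depth.
- robot.get_calibration(name): a dict with "vfov" (degrees; the focal length in pixels is half the picture's height over the tangent of half this angle, whatever the lens; pixels are square), "cx", "cy" (the principal point, pixels), "T" (4x4, takes a point from camera to world coordinates). Camera axes: x right, y down, z forward; pixel columns grow to the right and rows downward; lengths in m; the calibration is good to about 2 mm. A picture is of the moment at which its call begins: read the wrist's pose just before it. get_calibration takes no time and is no camera call; for the wrist camera it gives the pose at the moment of the call.
- robot.close_job(): hands the job in; it is judged then, once.
The state is a dict: "time": time; "joint_positions": joint angles; "qvel": joint speeds; "joint_torque": joint torques, N m; "tool_pos": TCP position; "ee_rot": TCP orientation; "wrist_force": force on the tool from outside, world axes, zero at the start; "wrist_torque": the same for the moment, N m; "width": finger opening in m; "finger_force": force on a finger pad.
Only numpy, scipy, OpenCV 4.12 (cv2) and the standard library are available. Lean on these libraries where they do the work, as an engineer would, in place of code of your own. Each camera call takes 0.05 s, during which the arm holds its last target. There are 200 camera calls.

## Working session

There is one attempt and no reset: what is moved stays moved. The work goes in short steps, Python scripts to look and compute and a tool call to move; the robot and the scene stay as the last step left them, time stands still between calls to the robot, and variables do not carry over. Pictures are saved under pics/ and viewed, at most 10 in all, crops included, and the job is handed in when it is done.

Besides the shell and the picture viewer there is one more tool, called after "Call:" as name(argument=value, ...) on one line, values as JSON. carry_out: Moves the arm, as the interface text tells. Its arguments: {"type":"object","properties":{"increments":{"type":"array","items":{"type":"array"}}},"required":["increments"]}

```bash
mkdir -p pics
python3 - <<'E'
from bench import robot
import cv2
o=robot.get_obs(); print(o)
for n in("scene","side"):
    cv2.imwrite(f"pics/{n}0.png",robot.snapshot(n)); c=robot.get_calibration(n); print(n,c)
E
```

```text
{'time': 0.0, 'joint_positions': array([-1.37808132e+00,  8.79441512e-02,  1.37222736e+00,  4.55156707e-07,
        1.68359363e+00, -1.03092877e-01]), 'qvel': array([-1.52279199e-04, -5.61019211e-05,  2.27019971e-03, -7.08272449e-04,
       -2.72163864e-03, -6.05881646e-04]), 'joint_torque': array([-2.86756585e-04, -3.40186214e+01, -3.02427721e+01,  7.17862090e-02,
        3.31202452e-02, -1.54634722e-04]), 'tool_pos': array([ 0.16023321, -0.52560837,  0.21832372]), 'ee_rot': array([-3.13943175e+00, -2.24021284e-04,  2.95807689e-01]), 'wrist_force': array([ 0.20769901,  1.07714774, -0.49951699]), 'wrist_torque': array([0.01475096, 0.026517  , 0.05980634]), 'finger_force': 0.0, 'width': 0.09392082733840575}
scene {'vfov': 46.5012823770741, 'cx': 315.64458738345394, 'cy': 238.39186120502467, 'T': array([[ 0.44255001, -0.47699168,  0.75936054, -0.58663709],
       [-0.8967418 , -0.23719639,  0.37362014, -0.52246939],
       [ 0.00190388, -0.84629594, -0.53270964,  0.99610237],
       [ 0.        ,  0.        ,  0.        ,  1.        ]])}
side {'vfov': 44.046079122090006, 'cx': 324.81074935217833, 'cy': 244.3960482405211, 'T': array([[-0.85727971, -0.22971125,  0.46076484, -0.2295558 ],
       [-0.51420501,  0.33719714, -0.78860084,  1.3727868 ],
       [ 0.0257819 , -0.91297909, -0.40719095,  0.89641832],
       [ 0.        ,  0.        ,  0.        ,  1.        ]])}
```

View pics/scene0.png

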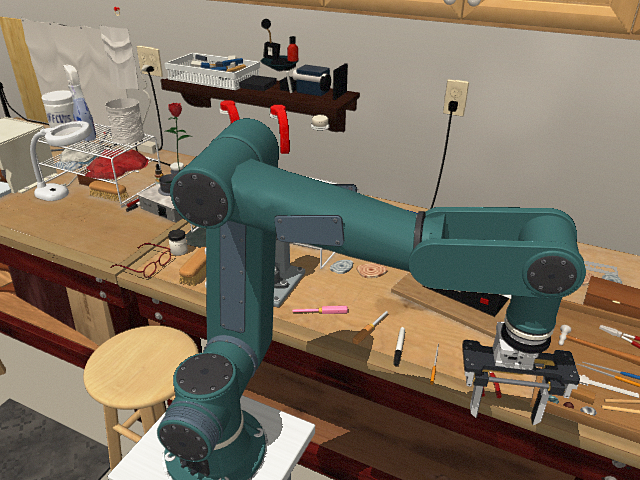

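View pics/side0.png

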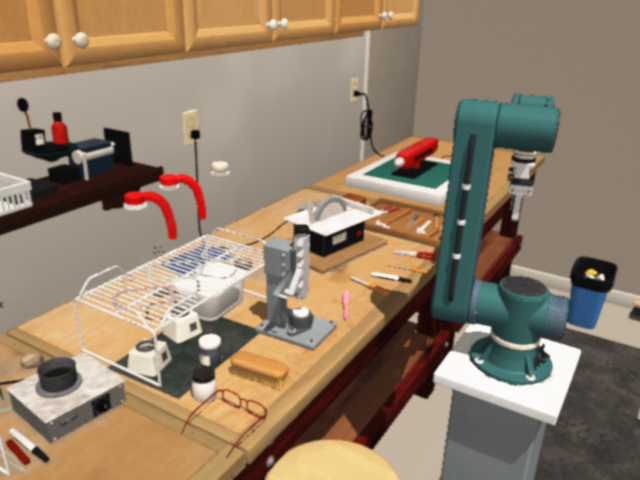

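Run:
```python
import cv2,numpy as np
a=cv2.imread("pics/scene0.png")[290:390,280:450]; b=cv2.imread("pics/side0.png")[215:355,245:435]
a=cv2.resize(a,(680,400)[:2],interpolation=2)
b=cv2.resize(b,None,fx=4,fy=4,interpolation=2)
cv2.imwrite("pics/c1.png",a); cv2.imwrite("pics/c2.png",b)
```

```text
(no output)
```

View pics/c1.png

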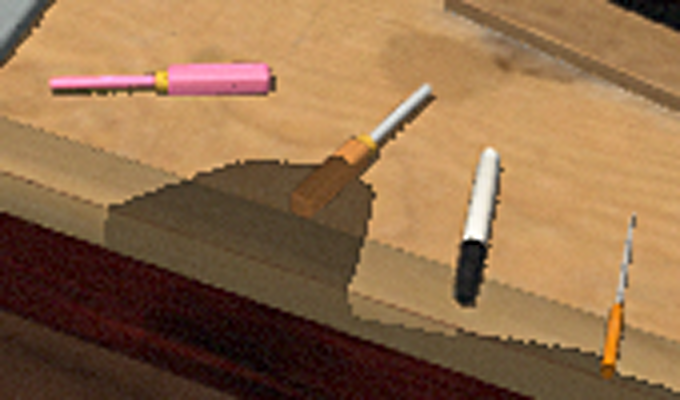

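View pics/c2.png

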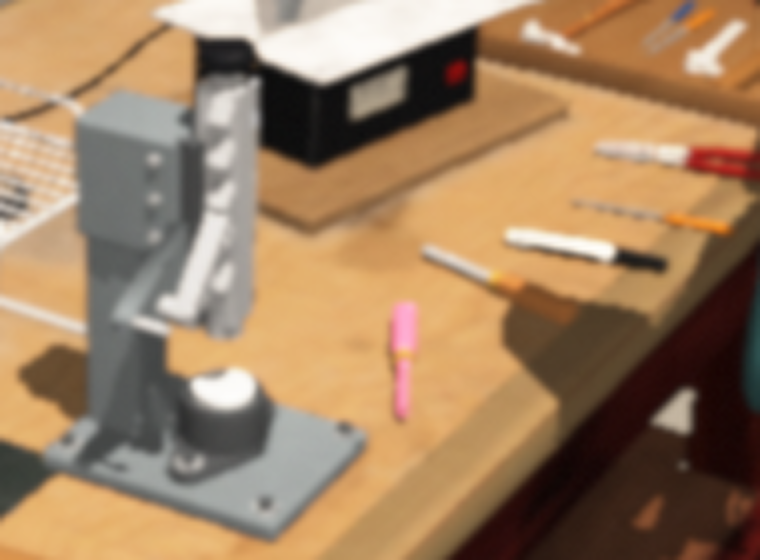

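```bash
cat > h.py <<'E'
from bench import robot
import numpy as np
def ray(n,u,v,z,c=None):
    c=c or robot.get_calibration(n); f=240/np.tan(np.radians(c["vfov"]/2)); T=c["T"]
    d=T[:3,:3]@[(u-c["cx"])/f,(v-c["cy"])/f,1]; p=T[:3,3]
    return p+d*(z-p[2])/d[2]
def proj(n,P,c=None):
    c=c or robot.get_calibration(n); f=240/np.tan(np.radians(c["vfov"]/2)); T=c["T"]
    q=T[:3,:3].T@(np.asarray(P)-T[:3,3]); return q[:2]/q[2]*f+[c["cx"],c["cy"]]
E
python3 - <<'E'
from h import *
np.set_printoptions(precision=4,suppress=True)
s=lambda x,y,z:ray("side",245+x/4,215+y/4,z)
k=lambda x,y,z:ray("scene",280+x/4,290+y/4,z)
print("base",[s(*p,.018) for p in[(45,452),(272,525),(365,437)]])
print("cap",s(222,388,.066),"knob",s(228,45,.32))
print("bar scene tip",k(430,90,.009),"ferr",k(368,143,.009),"butt",k(304,200,.009))
print("bar side tip",s(426,250,.009),"ferr",s(500,280,.009),"butt",s(572,312,.009))
E
```

```text
base [array([0.6303, 0.2615, 0.018 ]), array([0.4527, 0.2515, 0.018 ]), array([0.456 , 0.1235, 0.018 ])]
cap [0.5319 0.1909 0.066 ] knob [0.5295 0.1917 0.32  ]
bar scene tip [ 0.5662 -0.1752  0.009 ] ferr [ 0.4963 -0.1572  0.009 ] butt [ 0.4264 -0.1404  0.009 ]
bar side tip [ 0.5655 -0.167   0.009 ] ferr [ 0.491 -0.154  0.009] butt [ 0.4198 -0.1378  0.009 ]
```

Call:
carry_out(increments=[[0,[33,-23,0],0],[0,[33,-23,0],0],[0,[33,-23,0],0],[0,[33,-23,0],0],[0,[33,-23,0],0],[0,[33,-23,0],0],[0,[33,-23,0],0],[0,[33,-23,0],0]])

```text
time: 0.9
tool_pos: [0.3598, -0.2715, 0.2191]
ee_rot: [-3.141, 0.0, 0.296]
wrist_force: [1.2, -0.5, 0.2]
width: 0.094
finger_force: 0.0
```

Call:
carry_out(increments=[[0,[33,-23,0],0],[0,[33,-23,0],0],[0,[33,-23,0],0],[0,[33,-23,0],0],[0,[0,0,0],7.4],[0,[0,0,0],7.4],[0,[0,0,0],7.4],[0,[0,0,0],7.4]])

```text
time: 1.7
tool_pos: [0.4585, -0.1463, 0.2188]
ee_rot: [-3.141, 0.001, -0.226]
wrist_force: [-0.2, -0.2, 0.6]
width: 0.0941
finger_force: 0.0
```

```bash
cat >> h.py <<'E'
def plan(target,yaw=None):
    "remaining tool-axes shift (mm) and twist (deg) from the measured pose"
    from scipy.spatial.transform import Rotation as Ro
    o=robot.get_obs(); R=Ro.from_euler("xyz",o["ee_rot"])
    d=R.inv().apply(np.asarray(target)-o["tool_pos"])*1e3
    t=None if yaw is None else o["ee_rot"][2]*57.2958-yaw
    print("pos",o["tool_pos"].round(4),"rpy",np.degrees(o["ee_rot"]).round(2),"t",o["time"],"shift",d.round(1),"twist",t)
E
python3 - <<'E'
from h import *
import cv2
plan([.46,-.148,.217],-12.5)
c=robot.get_calibration("wrist");print(c)
w=robot.snapshot("wrist");cv2.imwrite("pics/w1.png",w)
s=robot.snapshot("scene");cv2.imwrite("pics/s1.png",s)
for p in [(.566,-.171,.009),(.424,-.139,.009)]: print(proj("wrist",p,c))
E
```

```text
pos [ 0.4585 -0.1463  0.2188] rpy [-1.7999e+02  8.0000e-02 -1.2920e+01] t 1.7 shift [1.9 1.3 1.8] twist -0.4218125237152268
{'vfov': 62.577716871895454, 'cx': 315.38538114229965, 'cy': 238.78047628320942, 'T': array([[-0.22315209, -0.9392845 , -0.26066793,  0.5352487 ],
       [-0.9747829 ,  0.21469496,  0.0608636 , -0.1640558 ],
       [-0.00120415,  0.26767648, -0.9635081 ,  0.3835855 ],
       [ 0.        ,  0.        ,  0.        ,  1.        ]])}
[315.78639243  92.41280969]
[316.24539685 248.47127265]
```

View pics/w1.png

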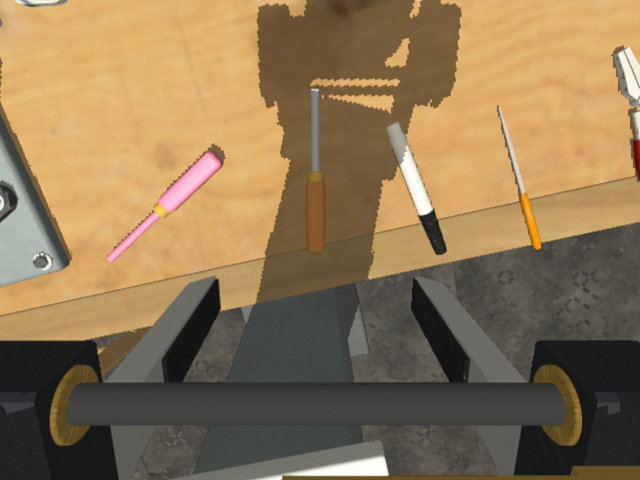

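Run:
```python
from h import *
t=ray("wrist",315.3,88.5,.009);b=ray("wrist",315.8,252.5,.009);f=ray("wrist",315.5,176,.009)
d=t-b;u=d/np.linalg.norm(d);print(t,b,f,np.linalg.norm(d),np.degrees(np.arctan2(d[1],d[0])))
g=t-.116*u;print(g,b+.036*u)
g=(g+b+.036*u)/2
plan([g[0],g[1],.017],np.degrees(np.arctan2(d[1],d[0])))
```

```text
[ 0.56941938 -0.17094395  0.009     ] [ 0.41993867 -0.13803833  0.009     ] [ 0.49378742 -0.15423039  0.009     ] 0.15305967199414797 -12.414682020659098
[ 0.45613179 -0.14600562  0.009     ] [ 0.45509689 -0.14577781  0.009     ]
pos [ 0.4584 -0.1465  0.2189] rpy [-1.7999e+02  7.0000e-02 -1.2630e+01] t 1.8 shift [-2.600e+00  1.000e-01  2.019e+02] twist -0.21049528014702368
```

Call:
carry_out(increments=[[100,[-2.6,0,35],0],[100,[0,0,40],0],[100,[0,0,40],0],[100,[0,0,35],0],[100,[0,0,25],0],[100,[0,0,15],0],[100,[0,0,12],0],[100,[0,0,0],0]])

```text
time: 2.6
tool_pos: [0.4552, -0.1458, 0.016]
ee_rot: [-3.141, 0.003, -0.219]
wrist_force: [0.0, 0.3, -0.5]
width: 0.0575
finger_force: 0.0
```

Call:
carry_out(increments=[[255,[0,0,0],0],[255,[0,0,0],0],[255,[0,0,0],0],[255,[0,0,0],0],[255,[0,0,0],0]])

```text
time: 3.1
tool_pos: [0.4564, -0.1462, 0.0179]
ee_rot: [3.141, -0.001, -0.221]
wrist_force: [-0.6, -0.5, -0.2]
width: 0.0208
finger_force: 0.0
```

Call:
carry_out(increments=[[255,[0,0,0],0],[255,[0,0,0],0],[255,[0,0,0],0],[255,[0,0,-10],0],[255,[0,0,-30],0],[255,[0,0,-40],0],[255,[0,0,-40],0],[255,[0,0,-30],0]])

```text
time: 3.9
tool_pos: [0.4566, -0.1464, 0.1706]
ee_rot: [3.141, -0.003, -0.221]
wrist_force: [-0.0, 0.4, -0.4]
width: 0.0173
finger_force: 30.0
```

Run:
```python
from h import *
import cv2
o=robot.get_obs();print(o["width"],o["finger_force"])
yaw=2.5
plan([.33,.1,.17],yaw)
cv2.imwrite("pics/w2.png",robot.snapshot("wrist"))
s=robot.snapshot("scene");cv2.imwrite("pics/s2.png",s)
```

```text
0.017283655798161927 29.99989002943039
pos [ 0.4566 -0.1464  0.1706] rpy [ 1.7996e+02 -1.7000e-01 -1.2650e+01] t 3.9 shift [-1.775e+02 -2.127e+02 -1.000e-01] twist -15.15329830328898
```

Call:
carry_out(increments=[[255,[-36,-10,0],0],[255,[-36,-20,0],0],[255,[-36,-32,0],0],[255,[-30,-37,0],0],[255,[-25,-38,0],0],[255,[-14,-38,0],0],[255,[0,-38,0],0],[255,[0,0,0],-7.5]])

```text
time: 4.8
tool_pos: [0.3289, 0.1041, 0.1661]
ee_rot: [-3.14, 0.002, -0.08]
wrist_force: [-0.1, 0.7, -1.6]
width: 0.0175
finger_force: 30.0
```

Call:
carry_out(increments=[[255,[0,0,0],-7.6],[255,[0,0,0],0]])

```text
time: 5.0
tool_pos: [0.3291, 0.1008, 0.1659]
ee_rot: [3.141, 0.003, 0.044]
wrist_force: [-0.8, -0.3, -0.1]
width: 0.0176
finger_force: 30.0
```

Run:
```python
from h import *
import cv2
plan([.33,.22,.17],2.5)
w=robot.snapshot("wrist");s=robot.snapshot("side")
cv2.imwrite("pics/w3.png",w); cv2.imwrite("pics/s3.png",s)
m=np.zeros((560,800,3),np.uint8)
m[:300,:400]=cv2.resize(w,(400,300))
z=cv2.resize(s[215:355,245:345],None,fx=4,fy=4,interpolation=2); m[:,400:]=z
cv2.imwrite("pics/m3.png",m)
```

```text
pos [0.3291 0.1008 0.1659] rpy [1.7997e+02 1.7000e-01 2.5100e+00] t 5.0 shift [   6.1 -119.    -4.1] twist 0.014553792343385386
```

View pics/m3.png

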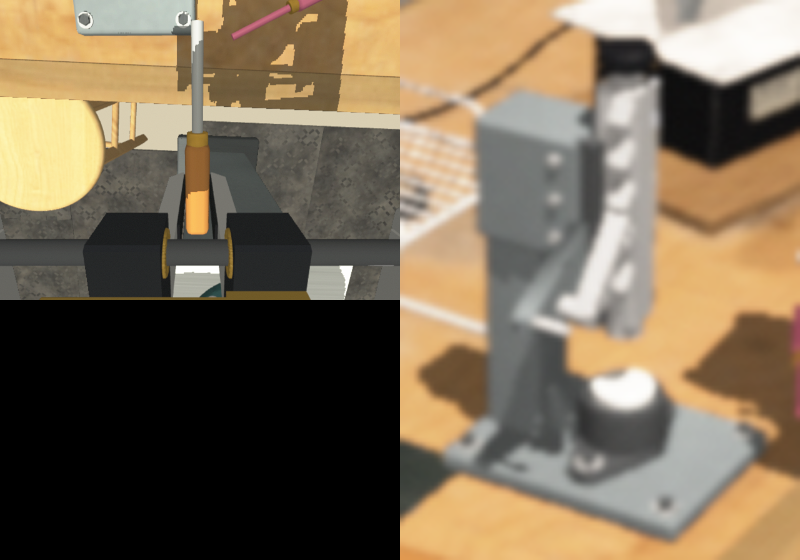

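Call:
carry_out(increments=[[255,[0,-30,0],0],[255,[0,-30,0],0],[255,[0,-30,0],0],[255,[0,-30,0],0],[255,[0,0,0],0]])

```text
time: 5.6
tool_pos: [0.3245, 0.2223, 0.1669]
ee_rot: [-3.141, 0.001, 0.044]
wrist_force: [-1.0, -1.0, -1.3]
width: 0.0173
finger_force: 30.0
```

Run:
```python
from h import *
import cv2,pickle
plan([.33,.22,.17],2.5)
c=robot.get_calibration("wrist");pickle.dump(c,open("c4.pkl","wb"))
w=robot.snapshot("wrist");cv2.imwrite("pics/w4.png",w)
m=cv2.resize(w[0:240,180:500],None,fx=2.5,fy=2.5,interpolation=2)
cv2.imwrite("pics/m4.png",m)
```

```text
pos [0.3245 0.2223 0.1669] rpy [-1.7996e+02  8.0000e-02  2.5100e+00] t 5.6 shift [ 5.4  2.5 -3.2] twist 0.012626882482485335
```

View pics/m4.png

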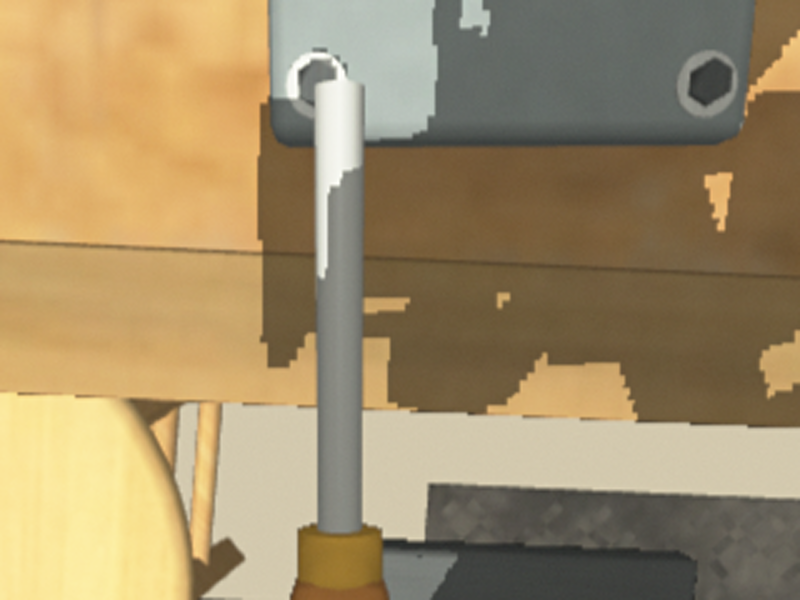

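Run:
```python
from h import *
import pickle
np.set_printoptions(precision=4,suppress=True)
c=pickle.load(open("c4.pkl","rb"))
k=lambda x,y,z:ray("",180+x/2.5,y/2.5,z,c)
L=k(272,60,.018);R=k(750,60,.018);fl=k(300,138,.018);fr=k(720,138,.018)
print(L,R,fl,fr,np.degrees(np.arctan2(-(fr-fl)[0],(fl-fr)[1])) and np.degrees(np.arctan2((fr-fl)[0],(fl-fr)[1])))
print("tip",k(340,84,.158),"ferr",k(340,530,.158), "width",np.linalg.norm(L-R))
y=np.radians(2.5);ux=np.array([np.cos(y),np.sin(y),0]);uy=np.array([-ux[1],ux[0],0])
M=(L+R)/2
# origin: y from mid sides, x from front edge
lat=M@uy; lon=((fl+fr)/2)@ux+.080
o=lat*uy+lon*ux;print("origin",o)
t=k(340,84,.158);print("tip in press",(t-o)@ux,(t-o)@uy)
```

```text
[0.4749 0.248  0.018 ] [0.4809 0.1113 0.018 ] [0.4547 0.2393 0.018 ] [0.4601 0.1168 0.018 ] 2.5246536625114566
tip [0.4399 0.2269 0.158 ] ferr [0.3675 0.2236 0.158 ] width 0.1368522775170016
origin [0.5373 0.1822 0.    ]
tip in press -0.09533343018060417 0.048867159753910074
```

Run:
```python
from h import *
plan([.3935,.2151,.1508],2.5)
```

```text
pos [0.3246 0.2207 0.1669] rpy [1.7995e+02 7.0000e-02 2.4700e+00] t 5.65 shift [68.6  8.6 16. ] twist -0.03321814208975171
```

Call:
carry_out(increments=[[255,[0,8.6,16],0],[255,[25,0,0],0],[255,[25,0,0],0],[255,[18.6,0,0],0],[255,[0,0,0],0],[255,[0,0,0],0]])

```text
time: 6.25
tool_pos: [0.3935, 0.2135, 0.151]
ee_rot: [3.141, 0.002, 0.04]
wrist_force: [-0.9, 0.0, -1.1]
width: 0.018
finger_force: 30.0
```

Run:
```python
from h import *
import cv2
plan([.3935,.2151,.1508],2.5)
s=robot.snapshot("side");cv2.imwrite("pics/s5.png",s)
w=robot.snapshot("wrist");cv2.imwrite("pics/w5.png",w)
k=robot.snapshot("scene");cv2.imwrite("pics/k5.png",k)
o=robot.get_obs();y=o["ee_rot"][2];ux=np.array([np.cos(y),np.sin(y),0])
sh=o["tool_pos"]-[0,0,.0088];tip=sh+.116*ux;print("tip",tip,proj("side",tip),"ferr",proj("side",sh+.036*ux))
m=np.zeros((600,800,3),np.uint8)
z=cv2.resize(s[255:330,290:370],None,fx=6,fy=6,interpolation=2); m[:450,:480]=z
z=cv2.resize(w[0:300,240:400],None,fx=2,fy=2,interpolation=2); m[:,480:]=z
u=proj("scene",tip).astype(int);print(u)
z=cv2.resize(k[u[1]-25:u[1]+25,u[0]-80:u[0]+80],None,fx=3,fy=3);m[450:,:480]=z
cv2.imwrite("pics/m5.png",m)
```

```text
pos [0.3935 0.2135 0.151 ] rpy [1.7995e+02 1.0000e-01 2.2900e+00] t 6.25 shift [ 0.  -1.6  0.2] twist -0.20929814982755257
tip [0.50902405 0.21912855 0.14262486] [302.18025737 293.75486122] ferr [329.04427778 301.57389389]
[250 246]
```

View pics/m5.png

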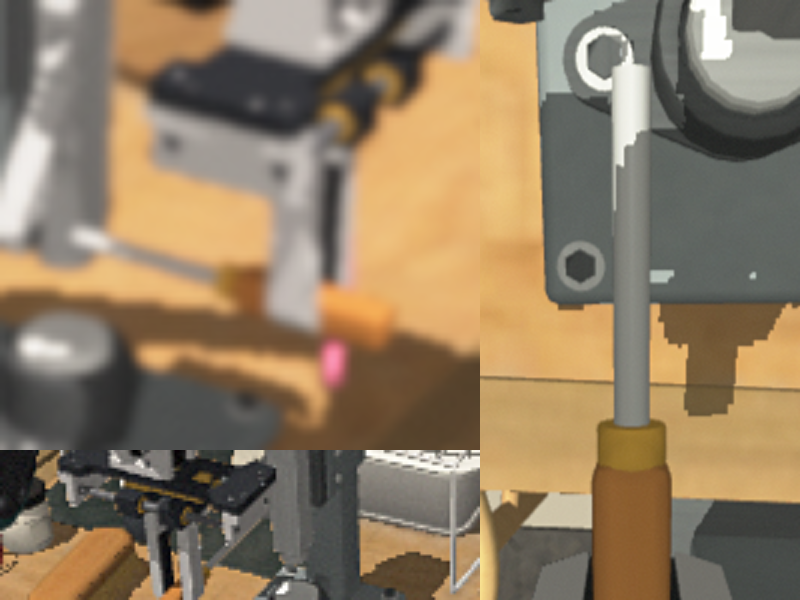

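Run:
```python
from h import *
import cv2
np.set_printoptions(precision=1,suppress=True)
y=np.radians(2.5);ux=np.array([np.cos(y),np.sin(y),0]);uy=np.array([-ux[1],ux[0],0]);uz=np.array([0,0,1])
P={"cap":(0,0,66),"knobtop":(0,0,321),"pivot":(-14,58.8,150),"nose":(-14,58.8-37.3,203.2),"baseFL":(-80,70,18),"baseFR":(-80,-70,18),"baseRL":(105,70,18),"headFLtop":(17,30,255),"headFLbot":(17,30,165),"headRLtop":(102,30,255),"ramFRbottom":(-15,-15,115)}
for o in[(.537,.182,0),(.531,.191,0)]:
    for n,p in P.items():
        q=np.array(o)+(p[0]*ux+p[1]*uy+p[2]*uz)/1e3
        print(n,(proj("side",q)-[245,215])*4,end="; ")
    print()
s=cv2.imread("pics/side0.png")[215:355,245:435]
g=cv2.cvtColor(s,cv2.COLOR_BGR2GRAY)
m=(g>170).astype(np.uint8);m[:80]=0;m[110:]=0;m[:,:45]=0;m[:,68:]=0
n,l,st,ce=cv2.connectedComponentsWithStats(m);print(st*4,ce*4+2)
```

```text
cap [222.8 380.4]; knobtop [226.5  36.3]; pivot [196.5 313.4]; nose [226.4 218.2]; baseFL [272.8 522.2]; baseFR [370.6 425.9]; baseRL [ 39.4 445.2]; headFLtop [179.3 140.4]; headFLbot [179.  263.8]; headRLtop [ 69.8 112.3]; ramFRbottom [253.7 314.1]; 
cap [223.  388.5]; knobtop [226.7  42.7]; pivot [196.5 321.4]; nose [226.6 225.6]; baseFL [273.3 531.5]; baseFR [371.6 434. ]; baseRL [ 38.5 453.6]; headFLtop [179.2 147.4]; headFLbot [178.9 271.4]; headRLtop [ 69.  118.9]; ramFRbottom [254.  321.8]; 
[[     0      0    760    560 104900]
 [   180    320     92     88   1500]] [[382.2 278.8]
 [228.8 364.6]]
```

Run:
```python
from h import *
import cv2
np.set_printoptions(precision=4,suppress=True)
c=robot.get_calibration("wrist")
tip=[0.50902405,0.21912855,0.14262486]
print("tip pred",proj("",tip,c),"obs 315,33")
y=np.radians(2.5);ux=np.array([np.cos(y),np.sin(y),0]);uy=np.array([-ux[1],ux[0],0])
for n,(u,v) in {"L1":(270,50),"L2":(273.5,140),"bolt":(290.5,133),"front":(320,150)}.items():
    p=ray("",u,v,.018,c);print(n,p,"lat",p@uy,"lon",p@ux)
for o in[(.537,.182,0),(.534,.187,0)]:
    print("orig lat",np.dot(o,uy),"lon",np.dot(o,ux))
w=cv2.imread("pics/w5.png");cv2.imwrite("pics/m6.png",cv2.resize(w[0:180,240:560],(800,450),interpolation=2))
```

```text
tip pred [314.8417  32.146 ] obs 315,33
L1 [0.5233 0.2511 0.018 ] lat 0.2280070874481761 lon 0.5337996606384646
L2 [0.463  0.2478 0.018 ] lat 0.22735480272611816 lon 0.4733421127322183
bolt [0.4685 0.2355 0.018 ] lat 0.21480442617653706 lon 0.478285981751469
front [0.4573 0.2134 0.018 ] lat 0.19325448336370524 lon 0.46614848144087806
orig lat 0.1584031653127127 lon 0.5444276234899488
orig lat 0.16352926458271796 lon 0.54164857576203
```

View pics/m6.png

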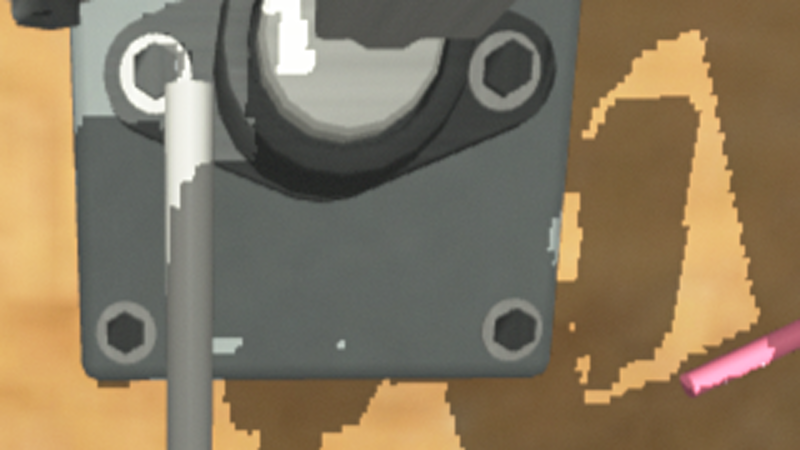

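Run:
```python
from h import *
np.set_printoptions(precision=4,suppress=True)
c=robot.get_calibration("wrist")
y=np.radians(2.5);ux=np.array([np.cos(y),np.sin(y),0]);uy=np.array([-ux[1],ux[0],0])
k=lambda x,y,z:ray("",240+x/2.5,y/2.5,z,c)
for n,a in {"capfront":(350,128,.066),"capL":(258,40,.066),"capR":(446,40,.066),"bL":(126,331,.02),"bR":(513,329,.02),"eL":(78,200,.018),"eR":(567,200,.018),"F":(320,376,.018)}.items():
    p=k(*a);print(n,p,"lat",p@uy,"lon",p@ux)
```

```text
capfront [0.5171 0.1817 0.066 ] lat 0.15900859453763383 lon 0.5245345012689142
capL [0.5345 0.2042 0.066 ] lat 0.18071913150240185 lon 0.5429210973517723
capR [0.5363 0.1615 0.066 ] lat 0.13795467046809332 lon 0.5428683585337017
bL [0.4689 0.2354 0.02  ] lat 0.21474592783573135 lon 0.47872187886560397
bR [0.4742 0.1235 0.02  ] lat 0.10267534367743208 lon 0.47916720203309043
eL [0.504 0.25  0.018] lat 0.2277743663823904 lon 0.5144089695593735
eR [0.5098 0.1122 0.018 ] lat 0.08985706116863916 lon 0.51425482259824
F [0.4585 0.178  0.018 ] lat 0.1578347744997518 lon 0.4658254509145979
```

Call:
carry_out(increments=[[255,[8,-1.5,0],0],[255,[8,0,0],0],[255,[8,0,0],0],[255,[6,0,0],0],[255,[0,0,0],0]])

```text
time: 6.9
tool_pos: [0.4246, 0.2175, 0.1513]
ee_rot: [3.141, 0.0, 0.042]
wrist_force: [0.8, 0.3, -1.3]
width: 0.0178
finger_force: 30.0
```

Run:
```python
from h import *
import cv2
plan([.4235,.2151,.1508],2.5)
print(robot.get_obs()["wrist_force"],robot.get_obs()["wrist_torque"])
s=robot.snapshot("side");cv2.imwrite("pics/s7.png",s)
```

```text
pos [0.4246 0.2175 0.1513] rpy [1.7999e+02 1.0000e-02 2.4200e+00] t 6.9 shift [-1.2  2.3  0.5] twist -0.07987632369980036
[ 0.77084393  0.30604862 -1.27220392] [-0.0247675  -0.00756072  0.01747453]
```

Call:
carry_out(increments=[[255,[0,0,-5],0],[255,[0,0,-5],0],[255,[0,0,-5],0],[255,[0,0,-5],0],[255,[0,0,-5],0],[255,[0,0,-5],0],[255,[0,0,-5],0],[255,[0,0,-5],0]])

```text
time: 7.75
tool_pos: [0.4238, 0.2176, 0.192]
ee_rot: [-3.141, -0.0, 0.043]
wrist_force: [1.2, -0.7, -1.3]
width: 0.0176
finger_force: 30.0
```

Call:
carry_out(increments=[[255,[0,-7,0],0],[255,[0,-7,0],0],[255,[0,-7,0],0],[255,[0,-7,0],0],[255,[0,-7,0],0],[255,[0,0,0],0],[255,[0,0,0],0],[255,[0,0,0],0]])

```text
time: 8.55
tool_pos: [0.4222, 0.2524, 0.1913]
ee_rot: [3.141, 0.0, 0.043]
wrist_force: [-0.5, 0.5, -0.9]
width: 0.0178
finger_force: 30.0
```

Run:
```python
from h import *
import cv2
plan([.4235,.2151,.1508],2.5)
s=robot.snapshot("side");cv2.imwrite("pics/s8.png",s)
w=robot.snapshot("wrist");cv2.imwrite("pics/w8.png",w)
k=robot.snapshot("scene");cv2.imwrite("pics/k8.png",k)
m=np.zeros((600,800,3),np.uint8)
m[:,:400]=cv2.resize(s[215:335,265:345],(400,600),interpolation=2)
m[:300,400:]=cv2.resize(w,(400,300))
m[300:,400:]=cv2.resize(k[180:300,190:350],(400,300))
cv2.imwrite("pics/m8.png",m)
```

```text
pos [0.4222 0.2524 0.1913] rpy [1.7998e+02 1.0000e-02 2.4500e+00] t 8.55 shift [-0.3 37.3 40.6] twist -0.053407044449196306
```

View pics/m8.png

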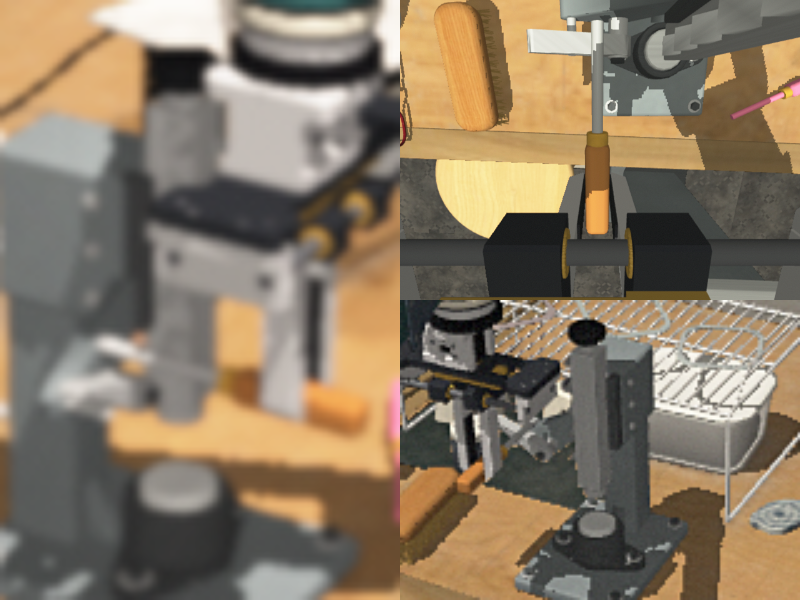

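Call:
carry_out(increments=[[255,[-20,0,0],0],[255,[-35,0,0],0],[255,[-35,0,0],0],[255,[-5,30,0],0],[255,[0,40,0],0],[255,[0,40,0],0],[255,[0,40,0],0],[255,[0,40,0],0]])

```text
time: 9.5
tool_pos: [0.3352, 0.0571, 0.1918]
ee_rot: [3.141, -0.001, 0.043]
wrist_force: [0.9, -0.4, -1.8]
width: 0.018
finger_force: 30.0
```

Call:
carry_out(increments=[[255,[0,40,0],0],[255,[10,40,0],0],[255,[20,40,0],0],[255,[30,40,0],0],[255,[30,30,0],7.5],[255,[20,0,0],7.5],[255,[0,0,0],0]])

```text
time: 10.2
tool_pos: [0.4547, -0.1305, 0.1908]
ee_rot: [-3.141, 0.001, -0.221]
wrist_force: [-1.0, 0.5, -1.2]
width: 0.0176
finger_force: 30.0
```

Run:
```python
from h import *
plan([.4564,-.1462,.018],-12.5)
```

```text
pos [ 0.4547 -0.1305  0.1908] rpy [-1.7998e+02  5.0000e-02 -1.2680e+01] t 10.2 shift [  5.2  15.  172.8] twist -0.1830620547198265
```

Call:
carry_out(increments=[[255,[5,15,20],0],[255,[0,0,40],0],[255,[0,0,40],0],[255,[0,0,35],0],[255,[0,0,20],0],[255,[0,0,10],0],[255,[0,0,6],0],[255,[0,0,0],0]])

```text
time: 11.0
tool_pos: [0.4551, -0.1448, 0.0209]
ee_rot: [3.141, -0.0, -0.218]
wrist_force: [-0.5, 1.1, -0.5]
width: 0.0178
finger_force: 30.0
```

Call:
carry_out(increments=[[255,[0,0,1.5],0],[255,[0,0,0],0]])

```text
time: 11.2
tool_pos: [0.4559, -0.1453, 0.0202]
ee_rot: [3.141, -0.002, -0.219]
wrist_force: [0.2, 0.5, -1.3]
width: 0.0178
finger_force: 30.0
```

Call:
carry_out(increments=[[255,[0,0,1],0],[255,[0,0,1],0],[255,[0,0,0],0]])

```text
time: 11.5
tool_pos: [0.4556, -0.1452, 0.0178]
ee_rot: [3.141, -0.001, -0.219]
wrist_force: [-1.1, 0.3, 2.6]
width: 0.0178
finger_force: 30.0
```

Contact with the bench felt; release.

Call:
carry_out(increments=[[120,[0,0,0],0],[100,[0,0,0],0],[100,[0,0,0],0],[100,[0,0,0],0],[100,[0,0,0],0],[100,[0,0,0],0],[100,[0,0,0],0],[100,[0,0,0],0]])

```text
time: 12.3
tool_pos: [0.4551, -0.1449, 0.017]
ee_rot: [3.141, -0.0, -0.219]
wrist_force: [-0.2, 0.6, 0.5]
width: 0.0575
finger_force: 0.0
```

Call:
carry_out(increments=[[100,[0,0,-15],0],[100,[0,0,-40],0],[100,[0,0,-45],0],[100,[0,0,-45],0],[255,[0,0,-45],0],[255,[0,0,-45],0],[255,[0,0,-45],0],[255,[0,0,-45],0]])

```text
time: 13.1
tool_pos: [0.4547, -0.1447, 0.344]
ee_rot: [3.141, -0.001, -0.219]
wrist_force: [0.5, -0.3, -0.5]
width: 0.0286
finger_force: 0.0
```

Run:
```python
from h import *
import cv2
o=robot.get_obs();print(o["width"])
for x in (.5385,): plan([x,.1827,.375],2.5)
w=robot.snapshot("wrist");cv2.imwrite("pics/w9.png",w)
c=robot.get_calibration("wrist")
for p in [(.5694,-.1709,.009),(.42,-.138,.009)]: print(proj("",p,c))
# side: pawl region changes vs before
a=cv2.imread("pics/s3.png");b=robot.snapshot("side");cv2.imwrite("pics/s9.png",b)
y=np.radians(2.5);ux=np.array([np.cos(y),np.sin(y),0]);uy=np.array([-ux[1],ux[0],0])
O=np.array([.538,.183,.15])
for a_ in(55+0,90,155): # direction from -y
    t=np.radians(180-a_);q=O-.007*ux+(.0588+.045*np.cos(t)*-1*-1*-1*-1*-1)*uy if 0 else O-.014*ux+(.0588-.045*np.cos(np.radians(a_)))*uy+[0,0,.045*np.sin(np.radians(a_))]
    u=proj("side",q).round().astype(int);print(a_,u,a[u[1],u[0]],b[u[1],u[0]])
```

```text
0.0286085262944032
pos [ 0.4547 -0.1447  0.344 ] rpy [ 1.7999e+02 -3.0000e-02 -1.2550e+01] t 13.1 shift [  10.7 -337.8  -31.1] twist -15.050417834668057
[314.95385197 102.64295814]
[315.20315999 224.75489413]
55 [299 277] [190 195 201] [185 191 195]
90 [294 278] [227 231 234] [77 78 79]
155 [285 293] [154 159 162] [165 170 175]
```

Call:
carry_out(increments=[[255,[0,0,-28],0],[255,[0,-28,-28],0],[255,[0,-44,0],0],[255,[0,-44,0],0],[255,[0,-44,0],0],[255,[0,-44,0],0],[255,[0,-44,0],0],[255,[0,-44,0],0]])

```text
time: 14.0
tool_pos: [0.5185, 0.142, 0.3968]
ee_rot: [3.141, 0.001, -0.219]
wrist_force: [0.7, -0.3, 1.0]
width: 0.0004
finger_force: 0.0
```

Call:
carry_out(increments=[[255,[10,-40,0],0],[255,[0,0,0],-7.5],[255,[0,0,0],-7.5],[255,[0,0,0],0]])

```text
time: 14.4
tool_pos: [0.537, 0.1775, 0.3964]
ee_rot: [3.141, 0.002, 0.043]
wrist_force: [-0.6, -0.6, -0.4]
width: 0.0007
finger_force: 0.0
```

Run:
```python
from h import *
import cv2
np.set_printoptions(precision=1,suppress=True)
o=robot.get_obs();print(o["width"],o["wrist_force"])
plan([.538,.1832,.340],2.5)
c=robot.get_calibration("wrist");w=robot.snapshot("wrist");cv2.imwrite("pics/w10.png",w)
print("knob px",proj("",(.538,.1832,.321),c),"tips px",proj("",o["tool_pos"]-[0,0,.014],c))
s=robot.snapshot("side");cv2.imwrite("pics/s10.png",s)
g=cv2.cvtColor(s,cv2.COLOR_BGR2GRAY)
u=proj("side",(.538,.1832,.321));print("side knob",u)
x,y=u.round().astype(int);print(g[y-16:y+16,x-14:x+15])
```

```text
0.0007023617715490765 [-0.6 -0.6 -0.4]
pos [0.5 0.2 0.4] rpy [180.    0.1   2.5] t 14.4 shift [ 1.4 -5.7 56.4] twist -0.0172521000143413
knob px [306.2 255. ] tips px [314.9 296. ]
side knob [301.  224.1]
[[188 188 189 189 189 186 182 180 181 181 179 171 163 157 156 158 160 166
  173 177 180 185 185 180 176 191 220 233 227]
 [187 188 188 189 189 188 186 185 185 184 174 157 138 125 123 128 141 160
  183 197 196 191 186 181 179 198 227 234 220]
 [187 188 189 189 189 189 188 187 187 181 164 139 120 117 128 148 174 200
  222 229 221 202 190 186 188 206 227 227 204]
 [188 189 188 188 188 187 187 186 183 171 154 142 146 168 193 215 231 241
  246 245 234 211 193 188 189 202 215 208 186]
 [189 189 189 189 190 189 190 191 187 180 183 198 215 231 240 245 248 249
  250 248 239 216 193 186 185 189 192 183 171]
 [189 189 189 191 196 199 205 213 220 226 235 243 247 248 250 251 251 251
  251 250 243 222 194 185 182 180 176 168 162]
 [190 193 197 204 215 226 233 241 246 248 249 251 251 251 251 251 251 251
  251 249 244 225 194 184 182 180 173 164 159]
 [200 209 220 229 238 245 248 249 251 251 251 25
[... 2277 characters left out ...]
123  76  67  76  89 101 107 106 105 107 113 119
  111  92  99 115  95  51  21  16  16  15  20]
 [188 186 185 184 181 165 127  96 100 107 112 118 123 128 130 131 132 134
  130 127 149 165 135  71  25  15  14  15  15]
 [185 183 182 182 177 162 130 114 122 126 125 124 129 137 143 146 151 162
  167 163 170 169 129  66  24  16  16  15  15]
 [180 177 176 174 168 151 128 126 137 141 138 139 148 163 176 182 188 200
  201 187 173 157 113  56  22  15  15  15  15]
 [173 167 163 162 157 143 127 136 151 155 157 169 186 203 215 217 214 210
  200 184 170 152 108  53  23  16  15  15  15]
 [164 158 158 156 152 140 127 142 162 169 177 199 217 225 227 223 211 197
  184 174 167 151 107  53  22  15  15  15  15]]
```

Run:
```python
import cv2,numpy as np
w=cv2.imread("pics/w10.png");g=cv2.cvtColor(w,cv2.COLOR_BGR2GRAY)
np.set_printoptions(linewidth=250)
print("cols",list(range(240,400,6)))
for r in range(190,330,6): print(r,g[r,240:400:6])
b=cv2.medianBlur(g,5)
print(cv2.HoughCircles(b[150:340,220:420],cv2.HOUGH_GRADIENT,1,20,param1=60,param2=12,minRadius=24,maxRadius=42))
```

```text
cols [240, 246, 252, 258, 264, 270, 276, 282, 288, 294, 300, 306, 312, 318, 324, 330, 336, 342, 348, 354, 360, 366, 372, 378, 384, 390, 396]
190 [137 125 118 110  99  91 184 196 197 196 197  99 100  98  98 100 100  93 114  98 165 195 194 189 193 194 194]
196 [139 131 124 115 108 100 185 198 198 198  99  97  96  97  96  97  96  91 143 193 160 189 187 190 184 189 190]
202 [192 196 242 204 167 171 181 200 198 196  96  98  97  95  96  96  97  91 193 191 155 190 187 184 187 187 185]
208 [107 146 227 168 113 189 125 121  65 105  86  84  83  84  84  49  63  58 193 193 151 193 190 189 188 185 186]
214 [221 227 224 218 123 194 122 124  73 100 100  99 100  97  99  46  63  58 193 190 146 197 199 197 195 196 191]
220 [224 229 225 223 154 189 125 126  89 103 102  59  76  98  98  80  61  57 190 190 141 195 196 195 194 190 187]
226 [178 179 171 162 163 195 190 197 130  22  31  33  32  28  27 192 190 187 193 190 141 184 176 183 189 193 190]
232 [178 179 175 169 155 118 164 199  34  38  58  67  58  47  33  22 189 189 228 110 133 168 174 178 185 188 182]
238 [173 183 178 177 142 222 241  30  43  77  7
[... 1188 characters left out ...]
2  71  71  70  71]
304 [222 205  83  78  81  80  90  92 110 110 110 110  33  24 109 111 108 111  71  72  73  72  71  69  72  69  69]
310 [222 206  89  87  81  92  92  92 110 109 111 110  33  22 111 108 110 110  73  73  72  72  73  71  73  71  70]
316 [221 200  94  84  90  90  88  89 111 110 110 110  28  21 110 109 111 107  97  71  73  74  73  74  72  73  72]
322 [220 187  97 100  92  91  92 101 110 110 110 109  25  20 109 110 110 111 110  73  71  73  73  72  74  73  74]
328 [220  90  97  82  87  85  89 109 111 110 109 109  25  22 110 110 110 110 110  71  71  73  74  75  72  74  74]
[[[ 88.5 101.5  30.9]
  [108.5  60.5  33.6]
  [ 33.5  72.5  35.8]
  [ 16.5  14.5  41.4]
  [167.5  61.5  29. ]]]
```

Call:
carry_out(increments=[[255,[1.5,-4.5,25],0],[255,[0,0,20],0],[255,[0,0,6],0],[255,[0,0,4],0],[255,[0,0,4],0],[255,[0,0,4],0],[255,[0,0,4],0],[255,[0,0,0],0]])

```text
time: 15.3
tool_pos: [0.5384, 0.1815, 0.3314]
ee_rot: [-3.142, -0.001, 0.043]
wrist_force: [-0.3, 0.0, 1.8]
width: 0.0008
finger_force: 0.5
```

Call:
carry_out(increments=[[255,[0,0,4],0],[255,[0,0,4],0],[255,[0,0,4],0],[255,[0,0,4],0]])

```text
time: 15.7
tool_pos: [0.5385, 0.1815, 0.3166]
ee_rot: [-3.141, -0.003, 0.043]
wrist_force: [-0.9, -0.2, 5.5]
width: 0.0001
finger_force: 3.0
```

Call:
carry_out(increments=[[255,[0,0,4],0],[255,[0,0,4],0],[255,[0,0,4],0],[255,[0,0,4],0],[255,[0,0,3],0],[255,[0,0,3],0],[255,[0,0,2],0]])

```text
time: 16.4
tool_pos: [0.5385, 0.1815, 0.2931]
ee_rot: [-3.141, -0.003, 0.043]
wrist_force: [-1.1, 0.1, 6.9]
width: 0.0007
finger_force: 3.7
```

Call:
carry_out(increments=[[255,[0,0,1],0],[255,[0,0,1],0],[255,[0,0,1],0],[255,[0,0,1],0]])

```text
time: 16.8
tool_pos: [0.5385, 0.1815, 0.2907]
ee_rot: [-3.141, -0.005, 0.043]
wrist_force: [-3.0, -1.5, 12.3]
width: 0.0004
finger_force: 6.1
```

Call:
carry_out(increments=[[255,[0,0,1],0],[255,[0,0,1],0],[255,[0,0,1],0],[255,[0,0,1],0],[255,[0,0,0],0]])

```text
time: 17.3
tool_pos: [0.5385, 0.1815, 0.2862]
ee_rot: [-3.141, -0.004, 0.043]
wrist_force: [-1.3, -1.5, 9.3]
width: 0.0006
finger_force: 4.6
```

Call:
carry_out(increments=[[255,[0,0,1],0],[255,[0,0,0.5],0],[255,[0,0,0],0]])

```text
time: 17.6
tool_pos: [0.5385, 0.1816, 0.2862]
ee_rot: [-3.141, -0.006, 0.043]
wrist_force: [-3.1, -1.1, 13.6]
width: 0.0008
finger_force: 6.5
```

Call:
carry_out(increments=[[255,[0,0,1],0],[255,[0,0,1],0],[255,[0,0,1],0],[255,[0,0,0],0]])

```text
time: 18.0
tool_pos: [0.5385, 0.1816, 0.2861]
ee_rot: [-3.14, -0.009, 0.043]
wrist_force: [-5.4, -2.1, 20.7]
width: 0.0005
finger_force: 10.2
```

Solid stop at about 51 mm: the cap is home. Back off and check.

Call:
carry_out(increments=[[255,[0,0,-5],0],[255,[0,0,-8],0],[255,[0,0,-30],0],[255,[0,0,-40],0],[255,[0,0,-40],0],[255,[0,0,0],0],[255,[0,0,0],0],[255,[0,0,0],0]])

```text
time: 18.8
tool_pos: [0.5382, 0.1816, 0.3991]
ee_rot: [3.141, 0.004, 0.043]
wrist_force: [0.7, -0.1, -0.3]
width: 0.0006
finger_force: 0.0
```

Run:
```python
from h import *
import cv2
w=robot.snapshot("wrist");cv2.imwrite("pics/w12.png",w)
c=robot.get_calibration("wrist");np.set_printoptions(linewidth=250)
for z in(.321,.272): print(z,proj("",(.5385,.182,z),c))
g=cv2.cvtColor(w,cv2.COLOR_BGR2GRAY)
print(list(range(264,360,6)))
for r in range(190,296,8): print(r,g[r,264:360:6])
o=robot.get_obs();print(o["tool_pos"],o["wrist_force"],o["time"])
# pawl, side view: compare with s10/s8 at thrown-over location
b=robot.snapshot("side");a=cv2.imread("pics/s10.png")
print("pawl area diff",np.abs(b[280:305,270:295].astype(int)-a[280:305,270:295]).mean())
d=cv2.imread("pics/s3.png");k=robot.snapshot("scene");k0=cv2.imread("pics/scene0.png")
x=np.abs(k[310:345,350:392].astype(int)-k0[310:345,350:392]).max(2)
h=cv2.cvtColor(k,cv2.COLOR_BGR2HSV)
for n,p in{"tip":(.565,-.170,.009),"mid":(.53,-.162,.009),"grip":(.4556,-.1452,.018)}.items():
    u=proj("scene",p).round().astype(int);print(n,u,k[u[1],u[0]],k0[u[1],u[0]])
```

```text
0.321 [314.26470931 254.8227242 ]
0.272 [314.44781129 234.958871  ]
[264, 270, 276, 282, 288, 294, 300, 306, 312, 318, 324, 330, 336, 342, 348, 354]
190 [107  92  95 186 193 195 193 194 193 191 188 187 184 183 148 243]
198 [115 108  99 186 195 195 194 193 191 188 187 185 184 185 148 175]
206 [161 187 186 115 113 171 173  85  84  86  87  86 106 114  97 190]
214 [145 187 188 121 122  41  26  34  39  38  32  31  58 120  97 189]
222 [128 186 190 119 121  32  63  70  68  64  63  41  23  76 139 185]
230 [162 193 188 186 138  53  73  72  68  67  62  62  35 189 185 170]
238 [177 204 132 189 137  67  75  72  71  67  66  63  35 187 187 127]
246 [177 177 175 173 178  41  75  74  72  67  66  62  36 169 181 180]
254 [174 177 183 181 180 183  40  65  71  68  47  66 185 182 186 179]
262 [163 164 159 159 158 155 154 147 147 146 141 142 143 149 163 179]
270 [162 161 159 161 159 158 157 156 157 160 158 160 159 162 161 162]
278 [160 157 161 160 158 161 155 109 108 115 108 148 154 158 160 161]
286 [175 175 172 171 166 108 108 109  50  29 108 109 108 119 168 170]
294 [ 86  81  88  87 106 109 108 109  37  22 109 108 108 109  71  72]
[0.53807525 0.18153285 0.39876929] [ 0.10439321 -0.22329719  0.29365124] 18.85
pawl area diff 2.5514666666666668
tip [386 312] [198 195 188] [214 213 207]
mid [378 319] [203 204 202] [222 228 224]
grip [362 331] [ 73 139 214] [ 32  66 106]
```

```bash
python3 -c "
from bench import robot
print(robot.close_job())"
```

```text
the job is handed in; nothing more can be done
None
```

I threw the pawl over on to its stop pin with the bar, laid the bar flat where it had been, and pushed the ram down about 51 mm to a firm stop, which means the cap should be home. I then backed the arm off and handed the job in at about 19 s; no verdict came back, and the closing camera checks agreed with the ram being down, the pawl still over and the bar in place.

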